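# Roll a marking band down on a pipe offcut

## Robot

A 7-joint arm with a two-finger parallel gripper is mounted at the origin on the work surface; the furniture and walls round the work are solid. World frame = base frame: x ahead of the robot, y to its left, z up, the work surface at z = 0. Lengths are in m, angles in rad, forces in N, time in s.
With the tool pointing down it reaches from about 0.425 to 1.025 m from the base axis. Payload 9.4 kg.
Tool frame: the origin (TCP) lies at the very end of the fingers, on their centre line; the grasp point (between the pads) lies 19 mm behind it; y points along the fingers, x is the direction in which the jaws open and shut, and the axes are right-handed (so a half turn about y gives the same grasp; the last joint's range is limited). The gripper opens to 85 mm and grips with 20 to 120 N. Pads are 22 mm wide; open, the fingers measure 114 mm over their backs; the gripper's body (76 mm by 85 mm) begins 54 mm behind the grasp point. The pads swing forward as they close: fully open they stand 13 mm farther back than shut.
Start: joints at [-1.305, 0.599, -0.003, 1.599, 0.002, 0.943, -0.08], TCP at [0.244, 0.683, 0.231] pointing down, gripper open.
Joint ranges: [-2.57, 2.57], [-0.35, 1.97], [-1.29, 1.29], [0.11, 2.56], [-1.05, 4.19], [0.11, 1.86], [-2.63, 2.63]. Speed limits (rad/s): [2.22, 2.22, 3.01, 3.01, 3.14, 3.14, 3.14].

## Interface

Orientations are given as a 3x3 rotation matrix whose columns are the frame's x, y, z axes.
In Python, from workcell import ctrl gives the robot as it stands.
- The arm moves only by the shell command python3 -m pendant 'ROWS'. ROWS is JSON, one flat list of numbers, 5 for each row, row after row: the opening, from 0 (shut) to 1 (fully open), then the shift along the world's x, y, z each as a share of 40 cm, from -1 to 1, then the turn about the world's z as a share of 2 rad, from -1 to 1. In form: [gripper, dx, dy, dz, turn, gripper, dx, dy, dz, turn, ...]. A call has exactly 8 rows; each row is the pose to reach, as a shift and turn from the pose commanded when the call began; what a row does not reach only later rows make up. A row lasts 1/12 s, in which the tool goes at most 41.7 mm and 7.16 degrees, less where a joint would pass 70% of its speed; a pose out of reach is approached as far as the arm can. A call with a number of a shift or a turn outside -1 to 1 is refused whole. A call with a gripper value outside its range is refused whole. The fingers move at their own pace and stop on an object; the grip force is fixed at half the most. Time passes only in rows, so rows that repeat a pose let the fingers close, or fill a call up. It gives the time, the measured TCP pose, the force and the opening at its end, in the units of the state.
- ctrl.state(): the state, without advancing time (a new reading comes with each control period).
- ctrl.get_image(name): name is "scene" or "top" or "wrist"; returns a dict with "image" (400x640x3 uint8, blue, green, red), "mtx" (3x3 intrinsics, pixels), "world_to_cam" (4x4, takes a point from world to camera coordinates); the wrist camera has in their place "mount" (4x4, takes a point from camera to tool coordinates, whose origin is the TCP and whose axes are the tool frame's). Camera axes: x right, y down, z forward; pixel columns grow to the right and rows downward; lengths in m; the calibration is good to about 2 mm. A picture is of the moment at which its call begins: read the wrist's pose just before it. There is no depth.
- ctrl.sign_off(): hands the job in, once; it reports no verdict.
Trained networks look in a picture, given as the dict that the camera call returned (one of the last four; its "shot" number tells which), for a name from the list of things; names that differ only in an ending like _2 or _b are one class to them, and where a whole thing is asked for, a point or a joint stands for the part that bears it (a point fixed in the world has none). Each returns a list of dicts, best first, with "score" (0 to 1); they miss things now and then, are a little off and sometimes report something else, mostly with a low value. They report only what shows in the picture. A call takes as long as a camera call.
- ctrl.look_for(picture, name): "extent" ([centre column, centre row, width, height] in pixels, round what is visible of it).
The state is a dict: "clock": time; "q": joint angles; "qd": joint speeds; "joint_torque": joint torques, N m; "ee_pos": TCP position; "ee_rot": TCP orientation; "contact_force": force on the tool from outside, world axes, zero at the start; "torque": the same for the moment, N m; "finger_gap": finger opening in m.
Only numpy, scipy, OpenCV 4.12 (cv2) and the standard library are available. Lean on these libraries where they do the work, as an engineer would, in place of code of your own. Each camera call takes 0.05 s, during which the arm holds its last target.

## Task

Bed down the fresh yellow marking band on the grey pipe offcut: take the pressing float by its handle and, with its flat sole resting on top of the pipe, roll the pipe up the sloping board, over the small metal ridge and into the notch against the stop block, pressing steadily all the way with about 5 to 15 newtons (the band is spoiled above 20). Then put the float back in the middle of its parking rack, its plate flat on the two rails, and leave it there. Do not touch the pipe with the gripper or the arm, and do not disturb the spanner and the pencil on the parts case.

Things in the scene. Friction and masses are not known exactly. Their poses are not given: they have to be found in the camera images.
- jig: Rolling jig fixed to the table: dark steel base 140 x 220 mm with grey side cheeks 31 mm high, carrying a plywood board 126 mm wide. Origin at table level; base from y = -100 to +120 mm. z up, y is the direction to roll (yaw within 20 degrees of the robot's y). The board rises along +y by 1 to 5 degrees: different each time, not measured, and it does not give way under load
- start (a point): Point at table level under the pipe's start place on the jig (jig y = -50 mm). The board's top is 30 mm above it and the slope pivots here; farther along +y the board is higher. Behind it stands a wooden ledge 8 mm high, against which the pipe lies
- notch (a point): Point at table level under the middle of the notch (jig y = 55 mm): the pipe's axis is over it within 1 mm when seated. 8 mm before it a round metal ridge stands 1.5 mm proud of the board; 16 mm beyond it is the face of a wooden stop block 18 mm high, 14 mm deep. The pipe rolls about 105 mm from start to notch, just over one turn
- pipe: Grey plastic pipe offcut, 32 mm diameter, 110 mm long, 0.15 kg, yellow band 40 mm wide round its middle, black line along it. Origin mid-length on its axis; x along the axis, z to the black line (up at the start). Lies across the board against the ledge. A flat sole rolling it travels twice as far as the pipe. On the open slope it rolls back when let go; in the notch it stays
- float: Pressing float, 0.35 kg. Wooden plate 96 x 150 mm, underside at z 28 mm, top 36; on it a handle block 46 mm (x) by 34 mm (y), z 36 to 96 mm: grip it across y. Below hangs a blue flat sole 50 x 150 mm on a worn pad: its underside is at z 0 to 10 mm, differing each time, not measured. It springs: yields from 2.5 N, then 7 N per mm, up to 8 mm. y lengthwise, z up; same either way round
- rack: Parking rack fixed to the table right or left of the jig, its length roughly along the robot's x: steel base 100 x 170 mm with two wooden rails along its y, 160 mm long, tops 40 mm high, inner faces 70 mm apart. Origin mid underside. The float's plate lies on the rails, its sole hanging between them clear of the base: float origin then 12 mm above this origin, lengthwise, within a few mm of the middle
- parts_case: Closed grey parts case with a flat top, 138 x 200 mm, lid top 38 mm high (catches to 44), fixed, on the side of the jig where the rack is not; origin at the middle of its underside
- spanner: Steel spanner 181 x 44 x 11 mm lying loose on top of the parts case, lengthwise; origin at the middle of its underside
- pencil: Red carpenter's pencil 166 x 12 x 8 mm lying loose on top of the parts case, lengthwise; origin at the middle of its underside

How it is judged:
On the way, in this order (a step that is already met when the one before it is completed fails the run):
1. the pipe has rolled about half a turn, black line down, with the float's sole on top of it pressing at more than 3 N (contact force between float and pipe above 3 N and z of float in the frame of jig above 0.042 m and angle between pipe's own z axis and vertical above 2.4 rad), for 0.1 s.
2. the pipe has rolled on to about three quarters of a turn with the sole on top pressing at more than 3 N (contact force between float and pipe above 3 N and z of float in the frame of jig above 0.042 m and angle between pipe's own z axis and vertical below 1.8 rad), for 0.1 s.
3. the pipe has been rolled over the ridge into the notch, the sole on top still pressing at more than 1 N (y of pipe in the frame of jig between 0.0515 and 0.0585 m and z of pipe in the frame of jig below 0.06 m and angle between the x axis of pipe and the x axis of jig, either way round below 0.08 rad and contact force between float and pipe above 1 N and z of float in the frame of jig above 0.042 m), for 0.1 s.
At the end, for the whole second after the job is handed in: Pipe at rest in the notch: axis 51.5 to 58.5 mm along the jig's y, under 60 mm up, parallel to the jig's x within 0.08 rad. Float released, flat, at rest on the rails: origin 8 to 16 mm above the rack's, within 15 mm (x), 25 mm (y), 0.25 rad of lengthwise (y of pipe in the frame of jig between 0.0515 and 0.0585 m and z of pipe in the frame of jig below 0.06 m and angle between the x axis of pipe and the x axis of jig, either way round below 0.08 rad and x of float in the frame of rack between -0.015 and 0.015 m and y of float in the frame of rack between -0.025 and 0.025 m and z of float in the frame of rack between 0.008 and 0.016 m and angle between the y axis of float and the y axis of rack, either way round below 0.25 rad and angle between float's own z axis and vertical below 0.08 rad and linear speed of each of float, pipe below 0.02 m/s); the robot touches nothing.
It fails at once if the float presses on the pipe with more than 20 N (contact force between float and pipe above 20 N).
It fails at once if the gripper or arm touches the pipe (contact force between any of the fingers, the arm and pipe above 0.5 N).
It fails at once if the pipe is flung (faster than 0.3 m/s) (linear speed of pipe above 0.3 m/s).
It fails at once if the spanner or the pencil on the parts case is moved more than 25 mm (distance of any of spanner, pencil from where it was at the start of the episode above 0.025 m).
It also fails if it takes over 72 s, if anything falls off the work surface, if the arm or the gripper's body presses on something with over 40 N, if the wrist force passes 120 N, or if a joint passes its speed limit or range.

## Working session

There is one attempt and no reset: what is moved stays moved. The work goes in short steps, Python scripts to look and compute and a shell command to move; the robot and the scene stay as the last step left them, time stands still between calls to the robot, and variables do not carry over. Pictures are saved under pics/ and viewed, and the job is handed in when it is done.

```bash
ls; mkdir -p pics
python3 - <<'E'
from workcell import ctrl
import cv2
s=ctrl.state(); print({k:(v if not hasattr(v,'round') else v.round(3).tolist() if hasattr(v,'tolist') else v) for k,v in s.items()})
for n in ["scene","top","wrist"]:
    p=ctrl.get_image(n); cv2.imwrite(f"pics/{n}0.png",p["image"])
    print(n,p["mtx"], p.get("world_to_cam"),p.get("mount"))
    for t in ["jig","pipe","float","rack","parts_case","spanner","pencil","start","notch"]:
        try: r=ctrl.look_for(p,t)
        except Exception as e: r=str(e)
        print(t,r if isinstance(r,str) else [(round(x["score"],2),[round(float(v)) for v in x["extent"]]) for x in r[:2]])
E
```

```text
pics
{'clock': 0.0, 'q': [-1.305, 0.6, -0.003, 1.6, 0.002, 0.943, -0.08], 'qd': [-0.001, 0.002, 0.0, -0.001, -0.002, 0.0, -0.002], 'joint_torque': [-0.001, -77.644, 1.564, -25.802, 0.012, 0.009, 0.0], 'ee_pos': [0.244, 0.682, 0.23], 'ee_rot': [[0.336, -0.0, -0.942], [0.942, -0.002, 0.336], [-0.002, -1.0, -0.0]], 'contact_force': [0.004, -0.78, 0.624], 'torque': [-0.038, 0.01, -0.007], 'finger_gap': 0.08546945651902138}
scene [[509.31096072   0.         319.52250858]
 [  0.         509.31096072 201.03814012]
 [  0.           0.           1.        ]] [[ 0.67407821 -0.73865661  0.00223298 -0.24105556]
 [-0.32812222 -0.30214118 -0.89501202  0.21912056]
 [ 0.66178122  0.60257541 -0.44603643  0.91893822]
 [ 0.          0.          0.          1.        ]] None
jig [(0.55, [327, 220, 105, 60])]
pipe [(0.69, [348, 221, 43, 32])]
float [(0.72, [249, 177, 53, 38])]
rack [(0.93, [252, 198, 49, 27])]
parts_case [(0.95, [400, 266, 99, 82])]
spanner [(0.69, [411, 262, 52, 41])]
pencil [(0.83, [379, 250, 52, 35]), (0.49, [253, 196, 53, 27])]
start [(0.74, [327, 221, 104, 65])]
notch [(0.94, [326, 
[... 602 characters left out ...]
4, [438, 224, 30, 76])]
pencil [(0.73, [406, 228, 9, 67])]
start []
notch [(0.71, [318, 204, 94, 66])]
wrist [[308.52701132   0.         325.3683537 ]
 [  0.         308.52701132 198.36648925]
 [  0.           0.           1.        ]] None [[ 9.99999301e-01  1.91234662e-04  1.16651891e-03 -3.78361881e-04]
 [-1.07358029e-03 -2.66085948e-01  9.63948710e-01 -1.43250296e-01]
 [ 4.94734696e-04 -9.63949289e-01 -2.66085557e-01  6.81451630e-02]
 [ 0.00000000e+00  0.00000000e+00  0.00000000e+00  1.00000000e+00]]
jig []
pipe []
float [(0.85, [134, 383, 47, 31])]
rack [(0.83, [140, 348, 52, 105])]
parts_case []
spanner []
pencil []
start [(0.2, [134, 384, 48, 29])]
notch [(0.56, [117, 348, 102, 104])]
```

Run:
```python
import cv2
a=cv2.imread("pics/top0.png")[140:290,140:490]; cv2.imwrite("pics/top0z.png",cv2.resize(a,None,fx=2.25,fy=2.25,interpolation=3))
a=cv2.imread("pics/scene0.png")[130:330,200:480]; cv2.imwrite("pics/scene0z.png",cv2.resize(a,None,fx=2.8,fy=2.8,interpolation=3))
```

```text
(no output)
```

View pics/top0z.png

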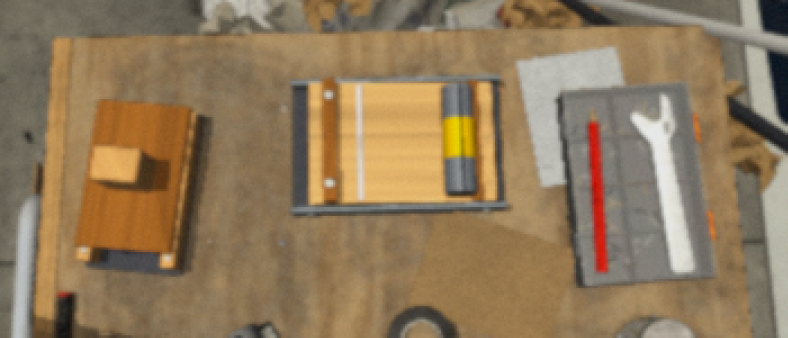

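View pics/scene0z.png

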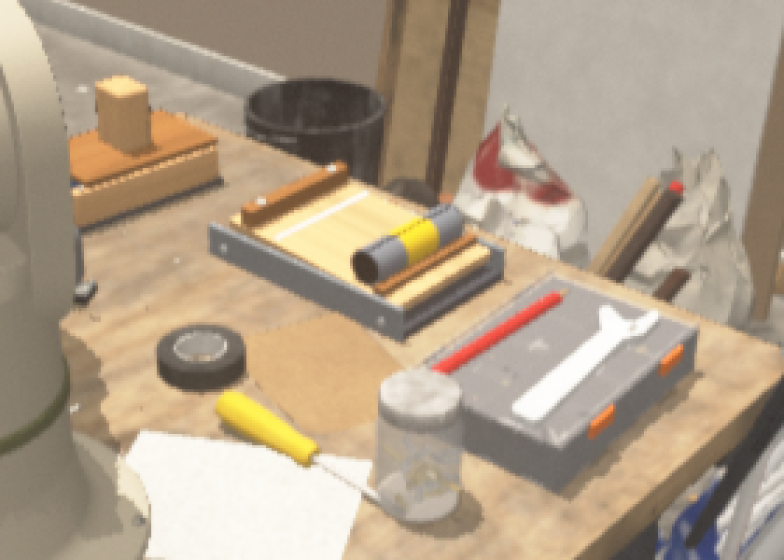

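The top view has the float on its rack at left (world +y), about px (200,219). The jig is in the centre with the pipe at (343,203), and the case at right holds the pencil and spanner. I'll triangulate rough positions next.

```bash
cat > h.py <<'E'
import numpy as np, cv2
from workcell import ctrl
def cam(p, st=None):
    if p.get("world_to_cam") is not None: return p["mtx"], np.array(p["world_to_cam"])
    T=np.eye(4); T[:3,:3]=np.array(st["ee_rot"]); T[:3,3]=st["ee_pos"]
    return p["mtx"], np.linalg.inv(T@np.array(p["mount"]))
def ray(K,W,u,v):
    R=W[:3,:3]; o=-R.T@W[:3,3]; d=R.T@np.linalg.inv(K)@np.array([u,v,1.]); return o,d
def onz(K,W,u,v,z):
    o,d=ray(K,W,u,v); return o+d*(z-o[2])/d[2]
def proj(K,W,P):
    P=np.atleast_2d(P); c=(W[:3,:3]@P.T).T+W[:3,3]; q=(K@c.T).T; return q[:,:2]/q[:,2:]
def tri(obs):
    A=[];b=[]
    for K,W,u,v in obs:
        o,d=ray(K,W,u,v); d/=np.linalg.norm(d); M=np.eye(3)-np.outer(d,d); A.append(M); b.append(M@o)
    return np.linalg.lstsq(np.vstack(A),np.hstack(b),rcond=None)[0]
E
python3 - <<'E'
from h import *
p=ctrl.get_image("top"); K,W=cam(p)
g=lambda u,v:(140+u/2.25,140+v/2.25)
def f(n,u,v,z): print(n,onz(K,W,*g(u,v),z).round(3))
# plate corners top z=.048
for c in [(97,99),(198,106),(178,254),(75,247)]: f("plate",*c,.048)
for c in [(92,147),(143,150),(138,184),(90,180)]: f("handle",*c,.108)
for c in [(292,83),(500,77),(508,208),(294,213)]: f("jigbase",*c,.031)
for c in [(457,84),(461,194)]: f("pipe",*c,.062)
E
```

```text
plate [0.484 0.361 0.048]
plate [0.474 0.258 0.048]
plate [0.325 0.273 0.048]
plate [0.334 0.374 0.048]
handle [0.421 0.343 0.108]
handle [0.417 0.295 0.108]
handle [0.385 0.298 0.108]
handle [0.39  0.343 0.108]
jigbase [0.502 0.164 0.031]
jigbase [ 0.504 -0.052  0.031]
jigbase [ 0.367 -0.054  0.031]
jigbase [0.366 0.161 0.031]
pipe [ 0.488 -0.005  0.062]
pipe [ 0.377 -0.005  0.062]
```

```bash
python3 -m pendant '[1,0.03,-0.08,0,-0.05, 1,0.07,-0.16,0,-0.11, 1,0.10,-0.24,0,-0.17, 1,0.14,-0.32,0,-0.23, 1,0.17,-0.40,0,-0.29, 1,0.21,-0.48,0,-0.35, 1,0.24,-0.56,0,-0.41, 1,0.28,-0.64,0,-0.46]'; python3 -m pendant '[1,0.03,-0.07,0,-0.05, 1,0.06,-0.14,0,-0.10, 1,0.09,-0.21,0,-0.15, 1,0.12,-0.27,0,-0.20, 1,0.12,-0.27,0,-0.20, 1,0.12,-0.27,0,-0.20, 1,0.12,-0.27,0,-0.20, 1,0.12,-0.27,0,-0.20]'
python3 - <<'E'
from h import *
s=ctrl.state(); print(np.round(s["ee_pos"],4),np.round(s["ee_rot"],3).tolist(),np.round(s["q"],3), s["clock"],s["contact_force"])
p=ctrl.get_image("wrist"); cv2.imwrite("pics/w1.png",p["image"]); np.savez("w1.npz",K=p["mtx"],W=cam(p,s)[1])
for t in ["float","rack"]: print(t,[(round(x["score"],2),np.round(x["extent"]).tolist()) for x in ctrl.look_for(p,t)[:2]])
E
```

```text
clock: 2.22
ee_pos: [0.3556, 0.4254, 0.2315]
ee_rot: [[0.955, -0.0, -0.298], [0.298, 0.0, 0.955], [-0.0, -1.0, 0.0]]
contact_force: [1.1, -0.8, 1.0]
finger_gap: 0.0857
clock: 2.88
ee_pos: [0.4033, 0.32, 0.2313]
ee_rot: [[0.996, -0.0, 0.089], [-0.089, 0.0, 0.996], [-0.0, -1.0, 0.0]]
contact_force: [0.4, 0.1, -0.3]
finger_gap: 0.0853
[0.4033 0.32   0.2313] [[0.996, -0.0, 0.089], [-0.089, 0.0, 0.996], [-0.0, -1.0, 0.0]] [-1.062  0.366  0.378  2.093 -0.203  0.717 -0.642] 2.8833 [ 0.363053    0.11581162 -0.28152794]
float [(0.79, [327.0, 176.0, 150.0, 94.0])]
rack [(0.78, [315.0, 176.0, 137.0, 97.0])]
```

View pics/w1.png

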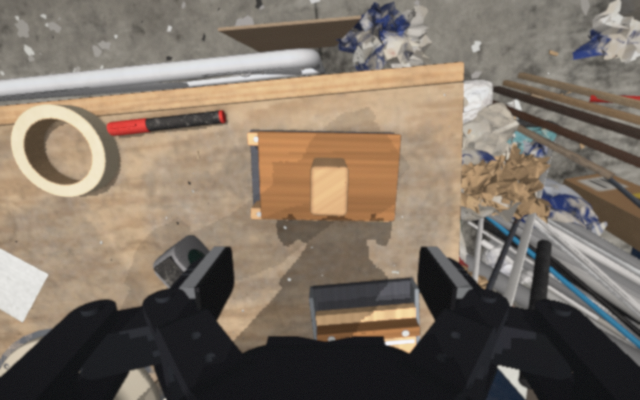

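The wrist view shows the float plate spanning cols 250–400, rows 132–220, with the handle top around (330,190). The rack's rail ends are at left and the jig end is at the bottom. I'll zoom in for the corners and take a second viewpoint.

```bash
python3 -m pendant '[1,-0.02,-0.06,-0.02,0, 1,-0.05,-0.12,-0.05,0, 1,-0.07,-0.18,-0.05,0, 1,-0.1,-0.2,-0.05,0, 1,-0.1,-0.2,-0.05,0, 1,-0.1,-0.2,-0.05,0, 1,-0.1,-0.2,-0.05,0, 1,-0.1,-0.2,-0.05,0]' | head -2
python3 - <<'E'
from h import *
s=ctrl.state(); print(np.round(s["ee_pos"],4),np.round(s["q"],3), s["clock"])
p=ctrl.get_image("wrist"); cv2.imwrite("pics/w2.png",p["image"]); np.savez("w2.npz",K=p["mtx"],W=cam(p,s)[1])
a=cv2.imread("pics/w1.png")[115:235,235:415]; cv2.imwrite("pics/w1z.png",cv2.resize(a,None,fx=4,fy=4,interpolation=2))
E
```

```text
clock: 3.7
ee_pos: [0.3645, 0.2401, 0.2114]
[0.3645 0.2401 0.2114] [-1.007  0.302  0.379  2.273 -0.197  0.595 -0.57 ] 3.7
```

View pics/w1z.png

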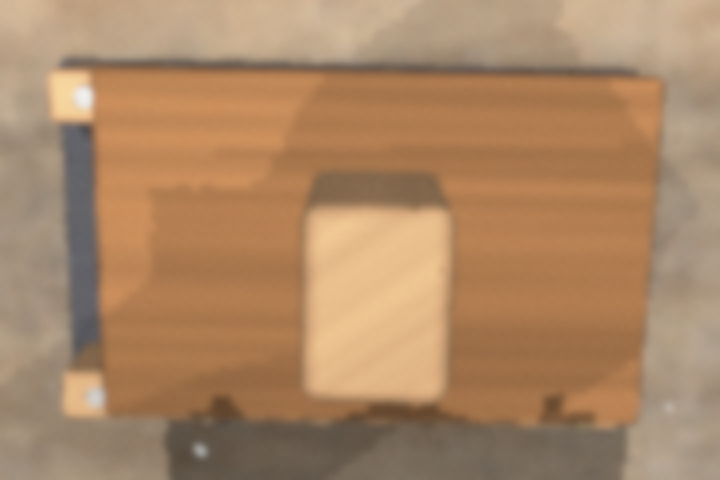

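View pics/w2.png

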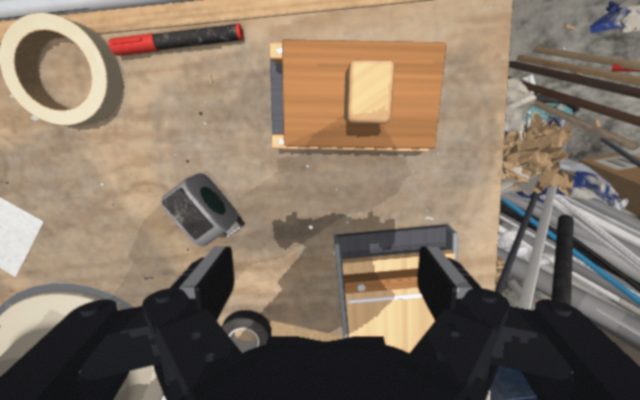

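Run:
```python
from h import *
a=cv2.imread("pics/w2.png")[30:165,260:460]; cv2.imwrite("pics/w2z.png",cv2.resize(a,None,fx=4,fy=4,interpolation=2))
```

```text
(no output)
```

View pics/w2z.png

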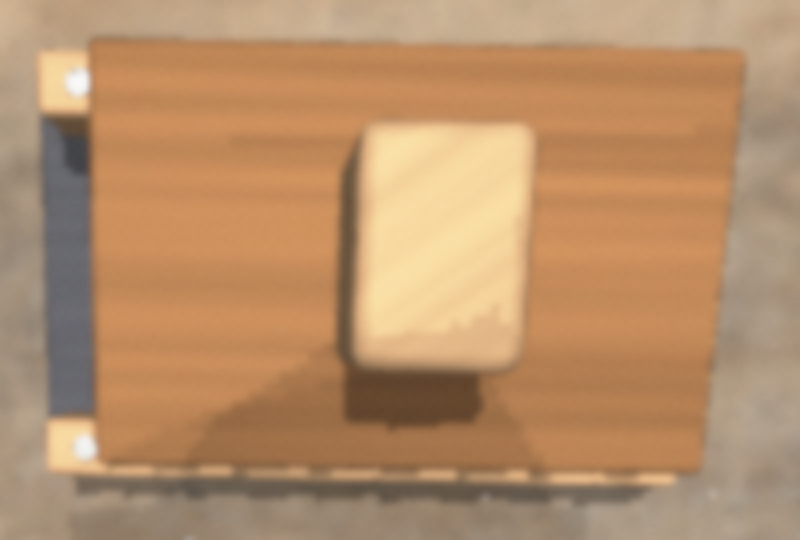

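Run:
```python
from h import *
d1=np.load("w1.npz");d2=np.load("w2.npz")
g1=lambda c:(235+c[0]/4,115+c[1]/4); g2=lambda c:(260+c[0]/4,30+c[1]/4)
H1=[(305,207),(451,207),(446,401),(305,398)];H2=[(363,123),(533,125),(522,370),(353,370)]
P1=[(93,72),(662,80),(638,424),(104,414)];P2=[(91,38),(745,50),(700,470),(96,462)]
for n,A,B in [("H",H1,H2),("P",P1,P2)]:
    X=np.array([tri([(d1["K"],d1["W"],*g1(a)),(d2["K"],d2["W"],*g2(b))]) for a,b in zip(A,B)])
    print(n,X.round(4).tolist(),"c",X.mean(0).round(4))
    e=X[1]-X[0]+X[2]-X[3]; print("yaw long",np.degrees(np.arctan2(e[1],e[0])), np.linalg.norm(X[1]-X[0]),np.linalg.norm(X[3]-X[0]))
    z=.108 if n=="H" else .048
    for d,g,C in [(d1,g1,A),(d2,g2,B)]:
        Y=np.array([onz(d["K"],d["W"],*g(c),z) for c in C]); e=Y[1]-Y[0]+Y[2]-Y[3]; print("  onz",Y.mean(0).round(4),np.degrees(np.arctan2(e[1],e[0])))
for d,g,C in [(d1,g1,[(51,71),(64,414)]),(d2,g2,[(38,52),(50,470)])]:
    print("railend",[onz(d["K"],d["W"],*g(c),.04).round(4).tolist() for c in C])
```

```text
H [[0.3921, 0.3432, 0.1057], [0.424, 0.3402, 0.1042], [0.4198, 0.2959, 0.1063], [0.3873, 0.2986, 0.1035]] c [0.4058 0.3195 0.1049]
yaw long -5.158119650672161 0.03213448902421633 0.04490093895996892
  onz [0.4059 0.3203 0.108 ] -5.7213961112074365
  onz [0.4054 0.3193 0.108 ] -5.471296782451943
P [[0.3378, 0.3741, 0.0511], [0.484, 0.3588, 0.0493], [0.4747, 0.2651, 0.0488], [0.3265, 0.2805, 0.0472]] c [0.4057 0.3196 0.0491]
yaw long -5.93035371849174 0.1469219830529585 0.09430662790607772
  onz [0.4059 0.3195 0.048 ] -6.041798362400673
  onz [0.4058 0.3199 0.048 ] -6.020489976475767
railend [[0.3245, 0.3748, 0.04], [0.3133, 0.2792, 0.04]]
railend [[0.3239, 0.3748, 0.04], [0.3136, 0.279, 0.04]]
```

```bash
python3 -m pendant '[1,0.03,0.05,0,0, 1,0.06,0.11,0,0, 1,0.09,0.17,0,-0.006, 1,0.103,0.199,-0.02,-0.006, 1,0.103,0.199,-0.06,-0.006, 1,0.103,0.199,-0.10,-0.006, 1,0.103,0.199,-0.14,-0.006, 1,0.103,0.199,-0.14,-0.006]'
python3 - <<'E'
from h import *
s=ctrl.state(); print(np.round(s["ee_pos"],4),np.round(s["q"],3), s["clock"])
p=ctrl.get_image("wrist"); cv2.imwrite("pics/w3.png",p["image"]); np.savez("w3.npz",K=p["mtx"],W=cam(p,s)[1])
E
```

```text
clock: 4.42
ee_pos: [0.4036, 0.3175, 0.1523]
ee_rot: [[0.995, -0.003, 0.103], [-0.103, -0.004, 0.995], [-0.003, -1.0, -0.004]]
contact_force: [-1.0, 0.2, -0.3]
finger_gap: 0.0853
[0.4036 0.3175 0.1523] [-1.     0.483  0.314  2.165 -0.284  0.536 -0.577] 4.4167
```

View pics/w3.png

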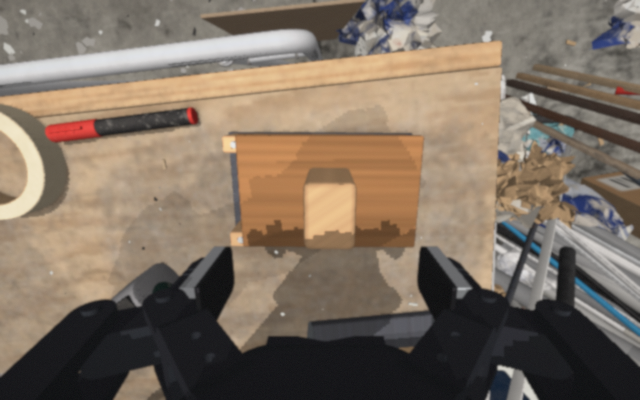

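The fingers straddle the handle (top centre at about (330,212), fingers at cols ~225 and ~430). I'll descend and check.

```bash
python3 -m pendant '[1,0,0,-0.05,0, 1,0,0,-0.10,0, 1,0,0,-0.15,0, 1,0,0,-0.19,0, 1,0,0,-0.22,0, 1,0,0,-0.23,0, 1,0,0,-0.23,0, 1,0,0,-0.23,0]'
python3 - <<'E'
from h import *
s=ctrl.state(); print(np.round(s["ee_pos"],4),np.round(s["q"],3), s["clock"])
p=ctrl.get_image("wrist"); cv2.imwrite("pics/w4.png",p["image"])
p=ctrl.get_image("scene"); cv2.imwrite("pics/s4.png",cv2.resize(p["image"][120:260,180:360],None,fx=4,fy=4))
E
```

```text
clock: 5.13
ee_pos: [0.4053, 0.3185, 0.0639]
ee_rot: [[0.995, 0.0, 0.104], [-0.104, 0.0, 0.995], [0.0, -1.0, 0.0]]
contact_force: [-0.2, 0.4, 0.5]
finger_gap: 0.0853
[0.4053 0.3185 0.0639] [-0.911  0.629  0.196  2.216 -0.367  0.325 -0.507] 5.1333
```

View pics/w4.png

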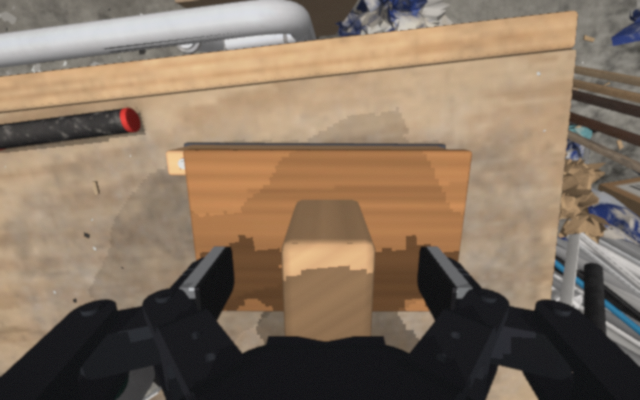

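View pics/s4.png

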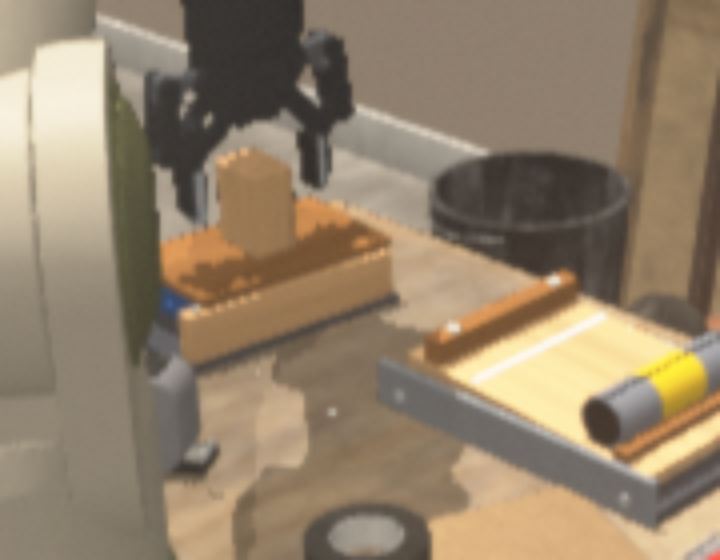

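The handle stands between the pads (cols 285–373; pads at 233 and 420), so I'm closing.

```bash
python3 -m pendant '[0,0,0,-0.004,0, 0,0,0,-0.004,0, 0,0,0,-0.004,0, 0,0,0,-0.004,0, 0,0,0,-0.004,0, 0,0,0,-0.004,0, 0,0,0,-0.004,0, 0,0,0,-0.004,0]'
python3 - <<'E'
from h import *
s=ctrl.state(); print(np.round(s["ee_pos"],4),s["contact_force"],s["torque"], s["finger_gap"])
p=ctrl.get_image("scene"); cv2.imwrite("pics/s5.png",cv2.resize(p["image"][120:260,180:360],None,fx=4,fy=4))
E
```

```text
clock: 5.9
ee_pos: [0.4052, 0.3185, 0.0621]
ee_rot: [[0.995, 0.001, 0.104], [-0.104, 0.001, 0.995], [0.001, -1.0, 0.001]]
contact_force: [0.2, -1.5, 5.6]
finger_gap: 0.0334
[0.4052 0.3185 0.0621] [ 0.17006706 -1.50396023  5.63307286] [-0.08621965 -0.06802815 -0.0016654 ] 0.03344788789782786
```

View pics/s5.png

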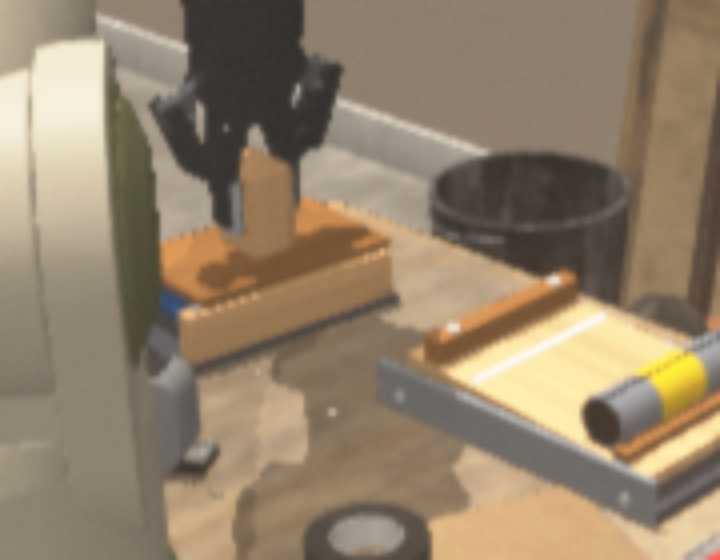

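Gripped, gap 33.4 mm. Now I'll lift.

```bash
python3 -m pendant '[0,0,0,0.01,0, 0,0,0,0.03,0, 0,0,0,0.08,0, 0,0,0,0.14,0, 0,0,0,0.20,0, 0,0,0,0.25,0, 0,0,0,0.25,0, 0,0,0,0.25,0]'
python3 - <<'E'
from h import *
s=ctrl.state(); print(np.round(s["ee_pos"],4),s["contact_force"],s["torque"], s["finger_gap"],s["q"])
p=ctrl.get_image("top"); cv2.imwrite("pics/t6.png",p["image"]);cv2.imwrite("pics/t6z.png",cv2.resize(p["image"][140:290,140:400],None,fx=3,fy=3)); np.savez("t6.npz",K=p["mtx"],W=p["world_to_cam"])
p=ctrl.get_image("wrist"); cv2.imwrite("pics/w6.png",p["image"])
E
```

```text
clock: 6.62
ee_pos: [0.4049, 0.3188, 0.1627]
ee_rot: [[0.995, 0.001, 0.103], [-0.103, 0.002, 0.995], [0.001, -1.0, 0.002]]
contact_force: [0.1, 1.0, -4.0]
finger_gap: 0.0338
[0.4049 0.3188 0.1627] [ 0.09624746  0.99836702 -4.04855462] [-6.09201978e-03  1.30745651e-02 -5.00269311e-06] 0.033840384368790936 [-1.0123422   0.46723037  0.32972879  2.15795509 -0.281598    0.554039
 -0.57842527]
```

View pics/t6z.png

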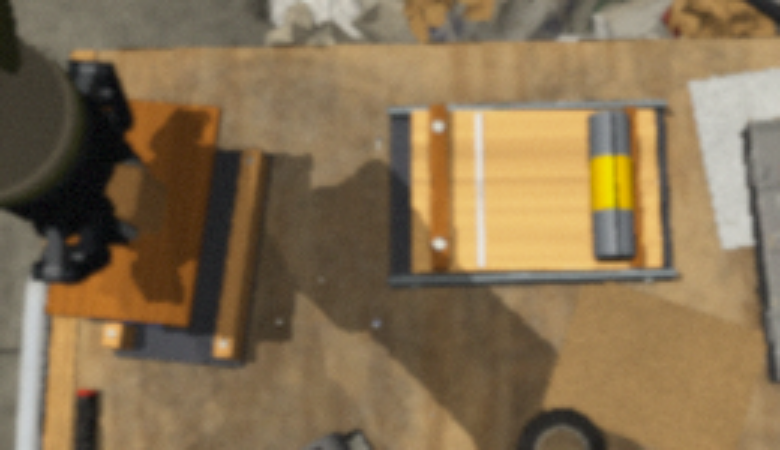

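View pics/w6.png

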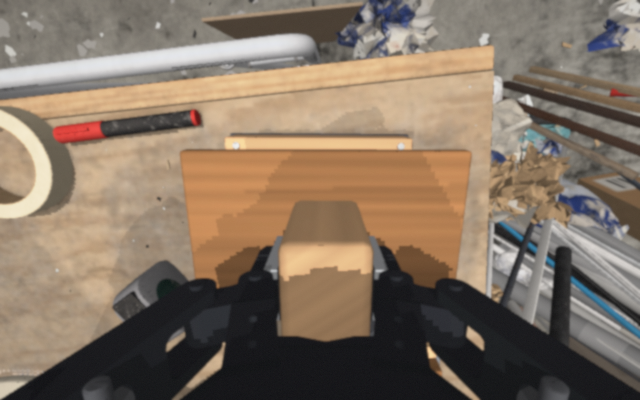

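Run:
```python
from h import *
p=cv2.imread("pics/t6.png"); a=p[165:245,262:375]; cv2.imwrite("pics/t6j.png",cv2.resize(a,None,fx=7,fy=7,interpolation=2))
```

```text
(no output)
```

View pics/t6j.png

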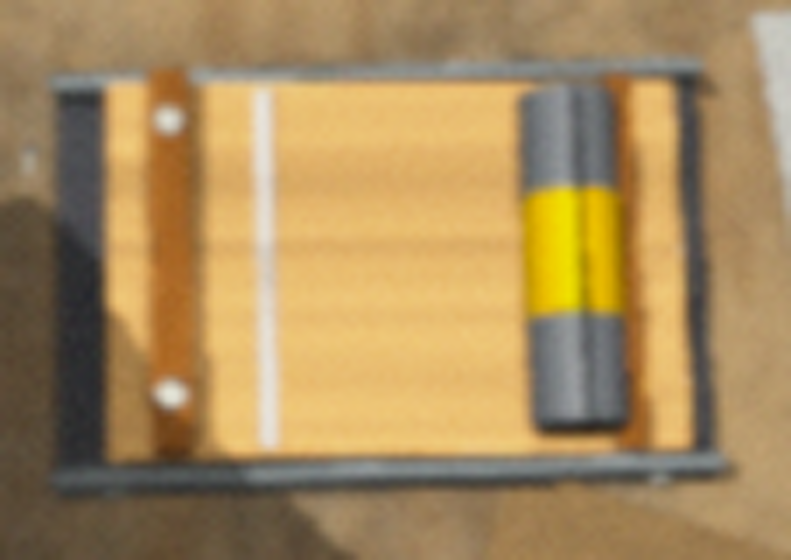

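Run:
```python
from h import *
d=np.load("t6.npz");K,W=d["K"],d["W"]
g=lambda u,v:(262+u/7,165+v/7)
def L(n,a,b,z):
    A=onz(K,W,*g(*a),z);B=onz(K,W,*g(*b),z); e=B-A
    print(n,A.round(4),B.round(4),"mid",((A+B)/2).round(4),"ang",round(float(np.degrees(np.arctan2(e[1],e[0]))),2),"len",round(float(np.linalg.norm(e)),4))
L("cheek far",(700,64),(50,83),.031)
L("cheek near",(722,466),(60,483),.031)
L("ridge",(269,445),(261,90),.036)
L("pipe line",(590,428),(577,88),.062)
L("stop front",(192,455),(185,70),.055)
L("stop back",(160,455),(150,70),.055)
L("base end +y",(55,480),(55,85),.02)
L("base end -y",(715,455),(690,75),.02)
g2=lambda u,v:(140+u/3,140+v/3)
for n,(a,b) in {"railIn":((225,357),(262,150)),}.items():
    print(n,onz(K,W,*g2(*a),.04).round(4),onz(K,W,*g2(*b),.04).round(4))
# projected model check of wrist w6
s=ctrl.state(); 
import workcell
d1=np.load("w1.npz")
T=np.eye(4)
p=ctrl.get_image("wrist"); Kw,Ww=cam(p,s)
for uv in [(226,136),(411,136)]: print("far rail outer",onz(Kw,Ww,*uv,.04).round(4))
```

```text
cheek far [ 0.5042 -0.0518  0.031 ] [0.5019 0.1658 0.031 ] mid [0.503 0.057 0.031] ang 90.59 len 0.2176
cheek near [ 0.3687 -0.0528  0.031 ] [0.3672 0.1616 0.031 ] mid [0.3679 0.0544 0.031 ] ang 90.39 len 0.2144
ridge [0.3776 0.0936 0.036 ] [0.4966 0.095  0.036 ] mid [0.4371 0.0943 0.036 ] ang 0.65 len 0.1191
pipe line [ 0.3771 -0.008   0.062 ] [ 0.4878 -0.0079  0.062 ] mid [ 0.4325 -0.008   0.062 ] ang 0.05 len 0.1107
stop front [0.372  0.1173 0.055 ] [0.4985 0.119  0.055 ] mid [0.4352 0.1181 0.055 ] ang 0.77 len 0.1265
stop back [0.3722 0.1274 0.055 ] [0.4987 0.1304 0.055 ] mid [0.4354 0.1289 0.055 ] ang 1.36 len 0.1266
base end +y [0.3698 0.1645 0.02  ] [0.5044 0.1654 0.02  ] mid [0.4371 0.1649 0.02  ] ang 0.37 len 0.1346
base end -y [ 0.3739 -0.052   0.02  ] [ 0.5036 -0.0497  0.02  ] mid [ 0.4387 -0.0509  0.02  ] ang 1.04 len 0.1297
railIn [0.3126 0.2834 0.04  ] [0.4698 0.2609 0.04  ]
far rail outer [0.3251 0.3755 0.04  ]
far rail outer [0.4801 0.3595 0.04  ]
```

Jig: yaw about +0.5°, centreline x ≈ 0.4355, origin y ≈ 0.0465, so the pipe start is y ≈ −0.004 and the notch y ≈ 0.1015. The rack centre is about (0.398, 0.319) with its axis at −6°. I'll carry the float to the starting side.

```bash
python3 -m pendant '[0,0.005,-0.05,0,0.05, 0,0.01,-0.11,0,0.11, 0,0.015,-0.17,0,0.17, 0,0.02,-0.24,0,0.23, 0,0.025,-0.31,0,0.29, 0,0.03,-0.38,0,0.35, 0,0.035,-0.45,0,0.41, 0,0.04,-0.52,0,0.47]'; python3 -m pendant '[0,0.005,-0.06,0,0.06, 0,0.01,-0.12,0,0.12, 0,0.015,-0.18,0,0.18, 0,0.02,-0.24,0,0.24, 0,0.03,-0.30,0,0.30, 0,0.035,-0.36,0,0.34, 0,0.0375,-0.40,0,0.365, 0,0.0375,-0.417,0,0.371]'
python3 -m pendant '[0,0,0,0,0, 0,0,0,0,0, 0,0,0,0,0, 0,0,0,0,0, 0,0,0,0,0, 0,0,0,0,0, 0,0,0,0,0, 0,0,0,0,0]'
python3 - <<'E'
from h import *
s=ctrl.state(); print(np.round(s["ee_pos"],4),s["contact_force"],s["torque"], s["finger_gap"],np.round(s["q"],3))
p=ctrl.get_image("top"); cv2.imwrite("pics/t7.png",cv2.resize(p["image"][140:290,240:500],None,fx=3,fy=3))
p=ctrl.get_image("scene"); cv2.imwrite("pics/s7.png",cv2.resize(p["image"][120:320,220:460],None,fx=3,fy=3))
E
```

```text
clock: 7.43
ee_pos: [0.4202, 0.1089, 0.1607]
ee_rot: [[0.666, -0.002, -0.746], [0.746, -0.001, 0.666], [-0.002, -1.0, 0.001]]
contact_force: [0.1, -0.1, -3.7]
finger_gap: 0.0336
clock: 8.1
ee_pos: [0.4352, -0.059, 0.1606]
ee_rot: [[-0.006, -0.002, -1.0], [1.0, 0.0, -0.006], [0.0, -1.0, 0.002]]
contact_force: [0.2, 1.0, -4.2]
finger_gap: 0.0336
clock: 8.77
ee_pos: [0.4359, -0.056, 0.1617]
ee_rot: [[-0.008, 0.0, -1.0], [1.0, -0.0, -0.008], [-0.0, -1.0, -0.0]]
contact_force: [0.1, 0.2, -2.7]
finger_gap: 0.0332
[ 0.4359 -0.056   0.1617] [ 0.10033371  0.18767188 -2.74935917] [ 0.01596058 -0.06405761  0.0100807 ] 0.033160622754171455 [ 0.163  0.385 -0.216  2.292  0.176  0.478  1.383]
```

View pics/t7.png

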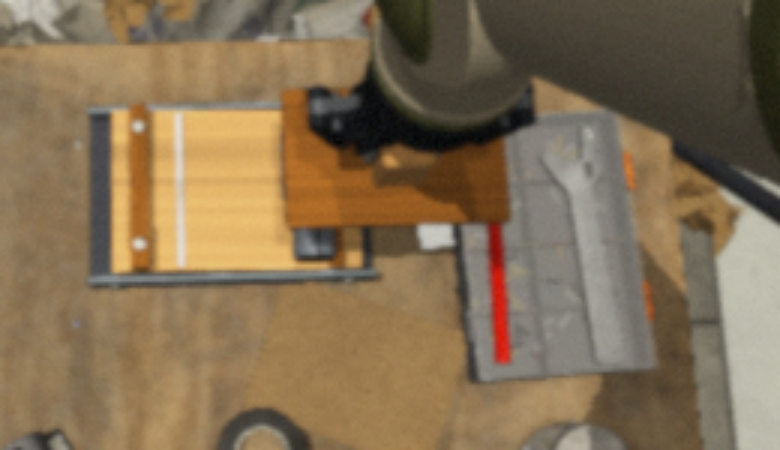

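View pics/s7.png

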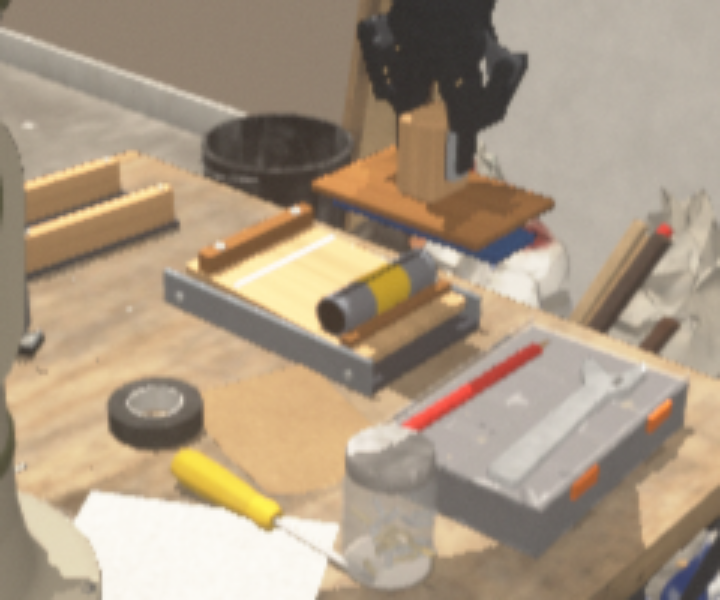

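The float is level and lengthwise along the jig, overlapping the pipe. I'll take the force baseline while lowering to just above the possible contact range.

```bash
cat > f.py <<'E'
from h import *
import sys
n=int(sys.argv[1]) if len(sys.argv)>1 else 4
F=[];P=[];T=[]
for i in range(n):
    s=ctrl.state(); F.append(s["contact_force"]);P.append(s["ee_pos"]);T.append(s["torque"])
    ctrl.get_image("wrist")
print("t",round(s["clock"],2),"F",np.mean(F,0).round(2),"sd",np.std(F,0).round(2),"T",np.mean(T,0).round(3),"pos",np.mean(P,0).round(5),"gap",round(s["finger_gap"],4), "R",np.array(s["ee_rot"])[:,1].round(4))
E
python3 -m pendant '[0,0,0,-0.02,0, 0,0,0,-0.05,0, 0,0,0,-0.08,0, 0,0,0,-0.10,0, 0,0,0,-0.11,0, 0,0,0,-0.114,0, 0,0,0,-0.114,0, 0,0,0,-0.114,0]'; python3 f.py 8
```

```text
clock: 9.53
ee_pos: [0.436, -0.0564, 0.1162]
ee_rot: [[-0.007, 0.0, -1.0], [1.0, -0.0, -0.007], [-0.0, -1.0, -0.0]]
contact_force: [0.4, -0.0, -3.5]
finger_gap: 0.0331
t 9.88 F [-0.31 -0.   -3.52] sd [0.38 0.42 0.6 ] T [ 0.003 -0.003 -0.01 ] pos [ 0.43609 -0.05642  0.1164 ] gap 0.0336 R [ 6.e-04 -0.e+00 -1.e+00]
```

```bash
python3 -m pendant '[0,0,0,-0.002,0, 0,0,0,-0.004,0, 0,0,0,-0.006,0, 0,0,0,-0.007,0, 0,0,0,-0.007,0, 0,0,0,-0.007,0, 0,0,0,-0.007,0, 0,0,0,-0.007,0]'|grep force; python3 f.py 2
python3 -m pendant '[0,0,0,-0.001,0, 0,0,0,-0.002,0, 0,0,0,-0.003,0, 0,0,0,-0.004,0, 0,0,0,-0.004,0, 0,0,0,-0.004,0, 0,0,0,-0.004,0, 0,0,0,-0.004,0]'|grep force; python3 f.py 2
```

```text
contact_force: [0.4, -0.3, -2.8]
t 10.65 F [ 0.14 -0.52 -3.03] sd [0.21 0.21 0.26] T [-0.007  0.032  0.008] pos [ 0.43591 -0.05638  0.11329] gap 0.0333 R [ 1.e-04 -0.e+00 -1.e+00]
contact_force: [0.8, -0.7, -2.8]
t 11.42 F [ 0.6  -0.58 -3.07] sd [0.18 0.07 0.24] T [-0.002 -0.029 -0.04 ] pos [ 0.4359  -0.05638  0.11168] gap 0.0336 R [ 1.e-04 -0.e+00 -1.e+00]
```

```bash
python3 -m pendant '[0,0,0,-0.001,0, 0,0,0,-0.002,0, 0,0,0,-0.003,0, 0,0,0,-0.004,0, 0,0,0,-0.004,0, 0,0,0,-0.004,0, 0,0,0,-0.004,0, 0,0,0,-0.004,0]'|grep force; python3 f.py 3
```

```text
contact_force: [0.3, 0.4, -3.7]
t 12.23 F [ 0.47  0.17 -3.86] sd [0.82 0.57 0.16] T [-0.014 -0.009  0.014] pos [ 0.4359  -0.05638  0.11008] gap 0.0335 R [ 1.e-04  0.e+00 -1.e+00]
```

```bash
python3 -m pendant '[0,0,0,-0.001,0, 0,0,0,-0.002,0, 0,0,0,-0.003,0, 0,0,0,-0.004,0, 0,0,0,-0.004,0, 0,0,0,-0.004,0, 0,0,0,-0.004,0, 0,0,0,-0.004,0]'|grep force; python3 f.py 3
```

```text
contact_force: [-0.0, 0.7, -2.9]
t 13.05 F [-0.18  0.3  -3.3 ] sd [0.32 0.34 0.32] T [-0.01   0.004 -0.006] pos [ 0.4359  -0.05638  0.10849] gap 0.0333 R [ 1.e-04  0.e+00 -1.e+00]
```

```bash
python3 -m pendant '[0,0,0,-0.001,0, 0,0,0,-0.002,0, 0,0,0,-0.003,0, 0,0,0,-0.004,0, 0,0,0,-0.004,0, 0,0,0,-0.004,0, 0,0,0,-0.004,0, 0,0,0,-0.004,0]'|grep force; python3 f.py 3
```

```text
contact_force: [-0.1, 1.0, -3.6]
t 13.87 F [ 0.3   0.37 -3.44] sd [0.3  0.44 0.14] T [-0.016 -0.015 -0.028] pos [ 0.4359  -0.05639  0.10689] gap 0.0334 R [ 1.e-04 -0.e+00 -1.e+00]
```

```bash
python3 -m pendant '[0,0,0,-0.001,0, 0,0,0,-0.002,0, 0,0,0,-0.003,0, 0,0,0,-0.004,0, 0,0,0,-0.004,0, 0,0,0,-0.004,0, 0,0,0,-0.004,0, 0,0,0,-0.004,0]'|grep force; python3 f.py 3
```

```text
contact_force: [0.1, -0.1, -3.0]
t 14.68 F [ 0.11  0.13 -2.99] sd [0.08 0.32 0.25] T [-0.033 -0.006 -0.007] pos [ 0.4359  -0.05638  0.10529] gap 0.0333 R [ 1.e-04  0.e+00 -1.e+00]
```

```bash
python3 -m pendant '[0,0,0,-0.001,0, 0,0,0,-0.002,0, 0,0,0,-0.003,0, 0,0,0,-0.004,0, 0,0,0,-0.004,0, 0,0,0,-0.004,0, 0,0,0,-0.004,0, 0,0,0,-0.004,0]'|grep force; python3 f.py 3
```

```text
contact_force: [0.7, -1.0, -3.9]
t 15.5 F [ 0.38 -0.37 -3.3 ] sd [0.26 0.43 0.47] T [ 0.019 -0.014 -0.007] pos [ 0.4359  -0.05638  0.10369] gap 0.0334 R [ 1.e-04  0.e+00 -1.e+00]
```

```bash
python3 -m pendant '[0,0,0,-0.001,0, 0,0,0,-0.002,0, 0,0,0,-0.003,0, 0,0,0,-0.004,0, 0,0,0,-0.004,0, 0,0,0,-0.004,0, 0,0,0,-0.004,0, 0,0,0,-0.004,0]'|grep force; python3 f.py 3
python3 - <<'E'
from h import *
p=ctrl.get_image("scene"); cv2.imwrite("pics/s8.png",cv2.resize(p["image"][160:260,290:420],None,fx=6,fy=6,interpolation=2))
E
```

```text
contact_force: [-0.6, -0.8, 3.6]
t 16.32 F [ 0.05 -0.59  3.21] sd [0.47 0.22 0.3 ] T [0.199 0.145 0.021] pos [ 0.43597 -0.0564   0.10216] gap 0.0335 R [ 2.e-04 -0.e+00 -1.e+00]
```

View pics/s8.png

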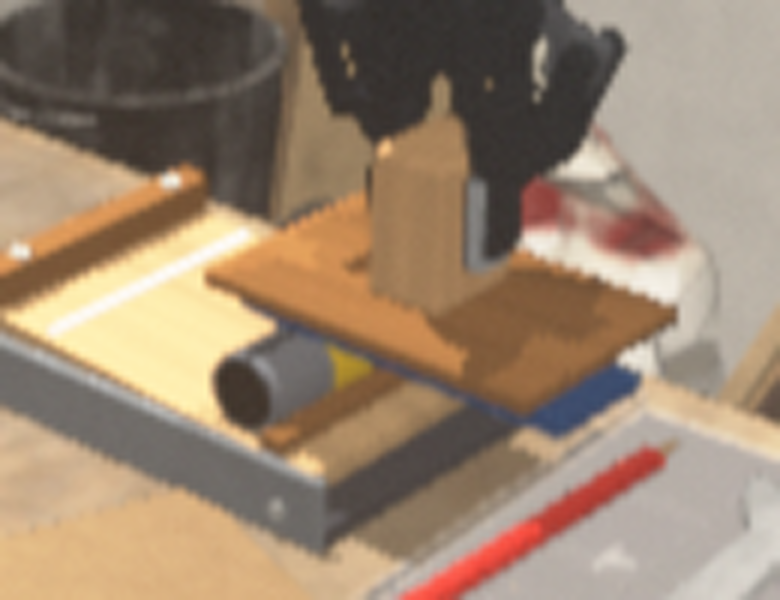

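Contact came at TCP z ≈ 0.1026, pressing about 6.6 N over the −3.35 baseline. I'll start rolling in small steps and learn the slope from the force.

```bash
python3 -m pendant '[0,0,0.005,0.0001,0, 0,0,0.010,0.0002,0, 0,0,0.015,0.0004,0, 0,0,0.020,0.0005,0, 0,0,0.025,0.0006,0, 0,0,0.025,0.0006,0, 0,0,0.025,0.0006,0, 0,0,0.025,0.0006,0]'|grep force; python3 f.py 4
```

```text
contact_force: [-0.3, -0.4, 4.0]
t 17.23 F [-0.61 -0.38  4.32] sd [0.47 0.44 0.33] T [0.315 0.168 0.005] pos [ 0.43591 -0.04638  0.10232] gap 0.0335 R [ 0.  0. -1.]
```

```bash
python3 -m pendant '[0,0,0.005,0.0002,0, 0,0,0.010,0.0004,0, 0,0,0.015,0.0006,0, 0,0,0.020,0.0008,0, 0,0,0.025,0.0009,0, 0,-0.0003,0.030,0.0011,0, 0,-0.0003,0.030,0.0011,0, 0,-0.0003,0.030,0.0011,0]'|grep force; python3 f.py 4
```

```text
contact_force: [-1.3, 0.5, 5.1]
t 18.1 F [-1.12  0.08  4.53] sd [0.3  0.31 0.31] T [0.256 0.187 0.013] pos [ 0.43581 -0.03428  0.10276] gap 0.0336 R [ 1.e-04  0.e+00 -1.e+00]
```

```bash
python3 -m pendant '[0,0,0.006,0.0002,0, 0,0,0.012,0.0004,0, 0,-0.0002,0.018,0.0006,0, 0,-0.0002,0.024,0.0008,0, 0,-0.0002,0.030,0.0010,0, 0,-0.0004,0.036,0.0012,0, 0,-0.0004,0.040,0.0014,0, 0,-0.0004,0.040,0.0014,0]'|grep force; python3 f.py 4
python3 - <<'E'
from h import *
p=ctrl.get_image("scene"); cv2.imwrite("pics/s9.png",cv2.resize(p["image"][160:260,290:420],None,fx=6,fy=6,interpolation=2))
E
```

```text
contact_force: [-0.7, -0.5, 4.6]
t 18.97 F [-0.7  -0.29  5.03] sd [0.35 0.32 0.36] T [ 0.213  0.145 -0.016] pos [ 0.4357  -0.01786  0.10336] gap 0.0336 R [ 2.e-04  1.e-04 -1.e+00]
```

View pics/s9.png

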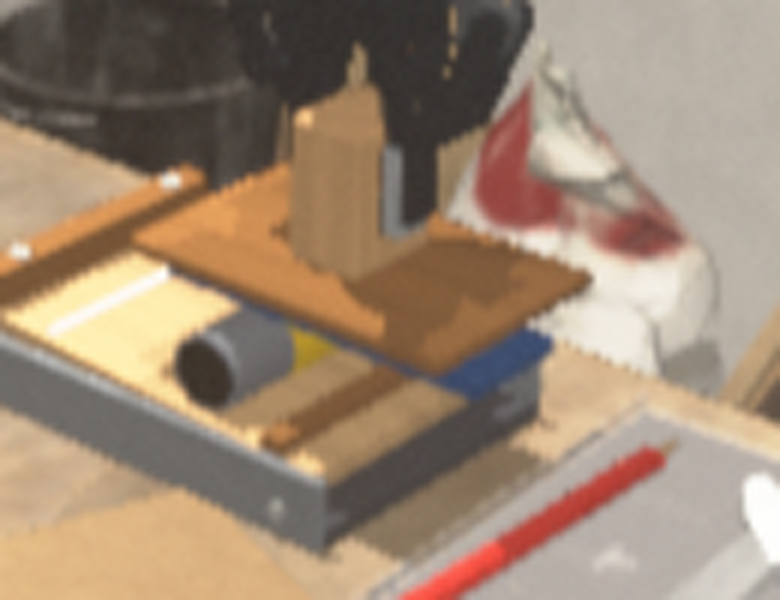

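The pipe is clear of the ledge and rolling squarely with the sole on it, at about 8.4 N. I'll continue.

```bash
python3 -m pendant '[0,0,0.007,0.0003,0, 0,0,0.014,0.0006,0, 0,-0.0002,0.021,0.0009,0, 0,-0.0002,0.028,0.0012,0, 0,-0.0002,0.035,0.0015,0, 0,-0.0004,0.042,0.0017,0, 0,-0.0005,0.050,0.0020,0, 0,-0.0005,0.050,0.0020,0]'|grep force; python3 f.py 4
```

```text
contact_force: [-0.4, -0.6, 5.0]
t 19.88 F [-0.72 -0.59  5.32] sd [0.38 0.39 0.61] T [ 0.132  0.132 -0.001] pos [0.43551 0.0022  0.10415] gap 0.0336 R [ 3.e-04  2.e-04 -1.e+00]
```

```bash
python3 -m pendant '[0,0,0.007,0.0003,0, 0,0,0.014,0.0006,0, 0,-0.0002,0.021,0.0009,0, 0,-0.0002,0.028,0.0012,0, 0,-0.0002,0.035,0.0014,0, 0,-0.0004,0.042,0.0016,0, 0,-0.0005,0.050,0.0019,0, 0,-0.0005,0.050,0.0019,0]'|grep force; python3 f.py 4
```

```text
contact_force: [0.1, 0.3, 4.8]
t 20.75 F [-0.2   0.06  4.73] sd [0.53 0.36 0.21] T [ 0.051  0.026 -0.002] pos [0.43532 0.0222  0.10491] gap 0.0337 R [ 2.e-04  1.e-04 -1.e+00]
```

```bash
python3 -m pendant '[0,0,0.007,0.0003,0, 0,0,0.014,0.0006,0, 0,-0.0002,0.021,0.0009,0, 0,-0.0002,0.028,0.0012,0, 0,-0.0002,0.035,0.0014,0, 0,-0.0004,0.042,0.0016,0, 0,-0.0005,0.050,0.0019,0, 0,-0.0005,0.050,0.0019,0]'|grep force; python3 f.py 4
```

```text
contact_force: [0.6, 0.5, 5.1]
t 21.62 F [ 0.26 -0.11  4.7 ] sd [0.57 0.41 0.36] T [-0.011 -0.13   0.006] pos [0.43513 0.04201 0.10565] gap 0.0335 R [ 3.e-04  1.e-04 -1.e+00]
```

```bash
python3 -m pendant '[0,0,0.007,0.0003,0, 0,0,0.014,0.0006,0, 0,-0.0002,0.021,0.0009,0, 0,-0.0002,0.028,0.0012,0, 0,-0.0002,0.035,0.0014,0, 0,-0.0004,0.042,0.0016,0, 0,-0.0005,0.050,0.0019,0, 0,-0.0005,0.050,0.0019,0]'|grep force; python3 f.py 4
```

```text
contact_force: [1.4, 0.2, 4.4]
t 22.48 F [1.33 0.27 3.98] sd [0.24 0.29 0.25] T [-0.081 -0.318 -0.023] pos [0.43491 0.06203 0.10641] gap 0.0337 R [ 3.e-04  0.e+00 -1.e+00]
```

Sideways force Fx has shifted from −1 to +1.3 N, so I'll check the pipe's alignment.

Run:
```python
from h import *
p=ctrl.get_image("scene"); cv2.imwrite("pics/s10.png",cv2.resize(p["image"][150:270,260:400],None,fx=5,fy=5,interpolation=2))
p=ctrl.get_image("top"); cv2.imwrite("pics/t10.png",cv2.resize(p["image"][150:260,240:400],None,fx=5,fy=5,interpolation=2))
```

```text
(no output)
```

View pics/s10.png

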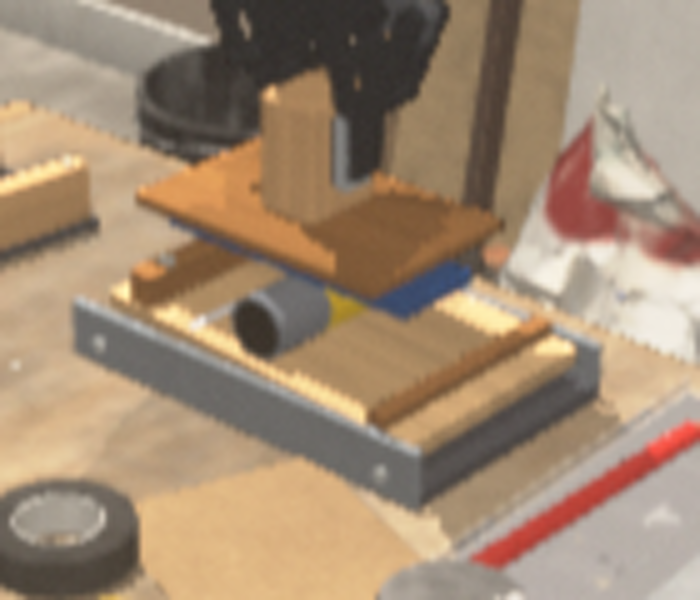

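View pics/t10.png

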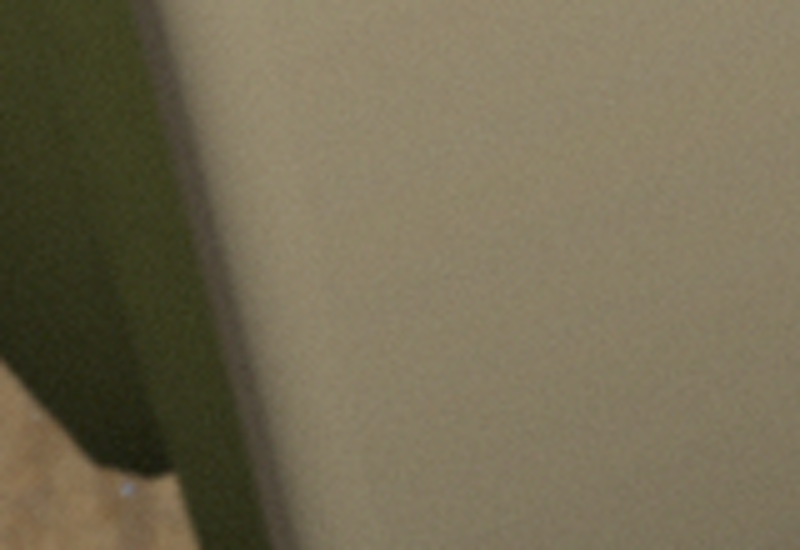

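Run:
```python
from h import *
p=ctrl.get_image("wrist"); cv2.imwrite("pics/w10.png",p["image"])
```

```text
(no output)
```

View pics/w10.png

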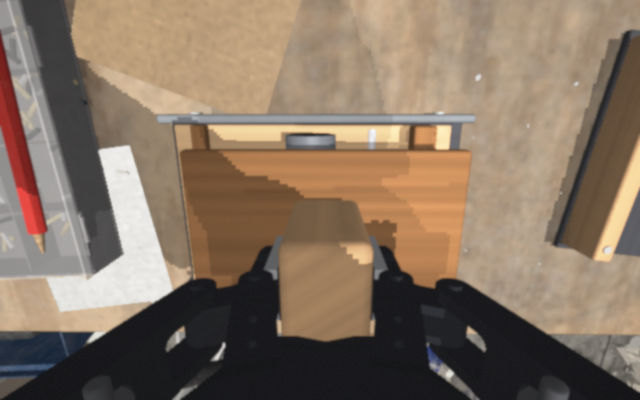

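The wrist view shows the pipe end at cols 286–336, the ridge at 372, the stop at 411 and the ledge at about 205. That puts the pipe at jig y ≈ +9.5 mm, against +9.2 expected for no slip. The cheeks are parallel to the float edge, so I'll carry on.

```bash
python3 -m pendant '[0,0,0.007,0.0002,0, 0,0,0.014,0.0005,0, 0,-0.0002,0.021,0.0008,0, 0,-0.0002,0.028,0.0010,0, 0,-0.0002,0.035,0.0012,0, 0,-0.0004,0.042,0.0014,0, 0,-0.0005,0.050,0.0017,0, 0,-0.0005,0.050,0.0017,0]'|grep force; python3 f.py 4
```

```text
contact_force: [2.3, 0.7, 5.0]
t 23.5 F [1.85 0.51 4.19] sd [0.38 0.46 0.54] T [-0.146 -0.52   0.005] pos [0.4347  0.08203 0.10711] gap 0.0335 R [ 3.e-04  1.e-04 -1.e+00]
```

```bash
python3 -m pendant '[0,0,0.007,0.0003,0, 0,0,0.014,0.0006,0, 0,-0.0002,0.021,0.0009,0, 0,-0.0002,0.028,0.0012,0, 0,-0.0002,0.035,0.0014,0, 0,-0.0004,0.042,0.0016,0, 0,-0.0005,0.050,0.0019,0, 0,-0.0005,0.050,0.0019,0]'|grep force; python3 f.py 4
```

```text
contact_force: [2.5, 0.3, 2.8]
t 24.37 F [ 2.05 -0.34  2.49] sd [0.34 0.47 0.38] T [-0.194 -0.679  0.046] pos [0.43446 0.10202 0.10785] gap 0.0335 R [ 2.e-04  1.e-04 -1.e+00]
```

Run:
```python
from h import *
p=ctrl.get_image("wrist"); cv2.imwrite("pics/w11.png",cv2.resize(p["image"][90:170,100:500],None,fx=2,fy=2,interpolation=2))
```

```text
(no output)
```

View pics/w11.png

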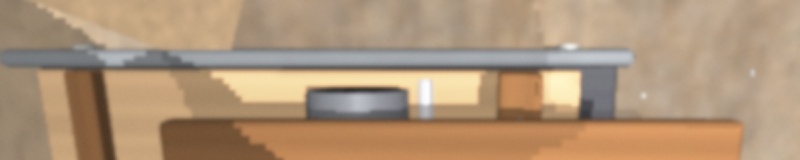

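Run:
```python
from h import *
s=ctrl.state(); p=ctrl.get_image("wrist"); K,W=cam(p,s)
def atx(u,v,x):
    o,d=ray(K,W,u,v); return o+d*(x-o[0])/d[0]
print("pipe edges at far-end x",[onz(K,W,u,141,z).round(4).tolist() for u in (253.5,304) for z in (.05,.055,.06)])
print("ridge",onz(K,W,312.5,137,.036).round(4),"stop front top",onz(K,W,350,127,.056).round(4),"stop low",onz(K,W,350,147,.038).round(4))
# predicted: 
for py in (27,28,29,30):
    y=.0465+py/1000; z=.046+(py+50)/1000*.0755
    print(py,proj(K,W,[[.378,y-.016,z],[.378,y+.016,z]]).round(1).tolist())
print(proj(K,W,[[.378,.0465+.047,.0385],[.378,.0465+.071,.056]]).round(1))
```

```text
pipe edges at far-end x [[0.3839, 0.0551, 0.05], [0.3835, 0.0562, 0.055], [0.383, 0.0574, 0.06], [0.3837, 0.0875, 0.05], [0.3832, 0.0879, 0.055], [0.3828, 0.0882, 0.06]]
ridge [0.3821 0.0925 0.036 ] stop front top [0.3744 0.1164 0.056 ] stop low [0.3885 0.1182 0.038 ]
27 [[256.2, 131.8], [306.8, 132.2]]
28 [[257.7, 131.8], [308.4, 132.2]]
29 [[259.3, 131.9], [310.0, 132.3]]
30 [[260.9, 131.9], [311.5, 132.3]]
[[313.9 131.1]
 [351.6 133. ]]
```

```bash
python3 -m pendant '[0,0.0002,0.006,0,0, 0,0.0004,0.012,0,0, 0,0.0006,0.018,0.0002,0, 0,0.0008,0.024,0.0004,0, 0,0.0010,0.030,0.0005,0, 0,0.0012,0.036,0.0006,0, 0,0.0012,0.040,0.0008,0, 0,0.0012,0.040,0.0008,0]'|grep force; python3 f.py 4
```

```text
contact_force: [0.2, 0.7, 4.9]
t 25.33 F [ 0.33 -0.04  3.62] sd [0.49 0.59 0.79] T [-0.278 -0.104  0.02 ] pos [0.43455 0.11774 0.1081 ] gap 0.0332 R [-5.e-04 -2.e-04 -1.e+00]
```

Force is back to about 7 N and the sideways force has gone. Next is the ridge, so I'll use small steps.

```bash
python3 -m pendant '[0,0,0.003,0.0001,0, 0,0,0.006,0.0002,0, 0,0,0.009,0.0003,0, 0,0,0.012,0.0004,0, 0,0,0.015,0.0006,0, 0,0,0.015,0.0006,0, 0,0,0.015,0.0006,0, 0,0,0.015,0.0006,0]'|grep force; python3 f.py 4
```

```text
contact_force: [-1.8, 0.2, 3.0]
t 26.2 F [-1.7  -0.19  3.07] sd [0.71 0.38 0.13] T [-0.25   0.342 -0.046] pos [0.43467 0.12355 0.10835] gap 0.0334 R [-4.e-04 -2.e-04 -1.e+00]
```

```bash
python3 -m pendant '[0,-0.0002,0.003,0.0001,0, 0,-0.0004,0.006,0.0002,0, 0,-0.0005,0.009,0.0002,0, 0,-0.0006,0.012,0.0003,0, 0,-0.0006,0.012,0.0003,0, 0,-0.0006,0.012,0.0003,0, 0,-0.0006,0.012,0.0003,0, 0,-0.0006,0.012,0.0003,0]'|grep force; python3 f.py 4
```

```text
contact_force: [-2.0, -1.6, 4.5]
t 27.07 F [-1.69 -1.74  4.64] sd [0.27 0.17 0.15] T [-0.795  0.348 -0.045] pos [0.43463 0.12834 0.10852] gap 0.0333 R [ 0.e+00 -1.e-04 -1.e+00]
```

Fy is −1.7 N, so the pipe has met the ridge. I'll climb in 4 mm steps with matching lift.

```bash
python3 -m pendant '[0,0,0.002,0.0003,0, 0,0,0.004,0.0005,0, 0,0,0.006,0.0007,0, 0,-0.0002,0.008,0.0009,0, 0,-0.0002,0.010,0.0011,0, 0,-0.0002,0.010,0.0011,0, 0,-0.0002,0.010,0.0011,0, 0,-0.0002,0.010,0.0011,0]'|grep force; python3 f.py 4
```

```text
contact_force: [-1.4, -1.1, 4.9]
t 27.93 F [-1.49 -0.96  5.69] sd [0.36 0.5  0.72] T [-0.727  0.389 -0.024] pos [0.43462 0.13273 0.10904] gap 0.0334 R [ 2.e-04  3.e-04 -1.e+00]
```

```bash
python3 -m pendant '[0,0,0.002,0.0003,0, 0,0,0.004,0.0006,0, 0,0,0.006,0.0009,0, 0,-0.0002,0.008,0.0012,0, 0,-0.0002,0.010,0.0014,0, 0,-0.0002,0.010,0.0014,0, 0,-0.0002,0.010,0.0014,0, 0,-0.0002,0.010,0.0014,0]'|grep force; python3 f.py 4
```

```text
contact_force: [-2.6, -0.3, 4.2]
t 28.8 F [-1.76 -0.85  5.29] sd [0.65 0.48 0.65] T [-0.578  0.428 -0.04 ] pos [0.43455 0.13691 0.1096 ] gap 0.0335 R [ 4.e-04  5.e-04 -1.e+00]
```

```bash
python3 -m pendant '[0,0,0.002,0.0003,0, 0,0,0.004,0.0005,0, 0,0,0.006,0.0007,0, 0,-0.0002,0.008,0.0009,0, 0,-0.0002,0.010,0.0010,0, 0,-0.0002,0.010,0.0010,0, 0,-0.0002,0.010,0.0010,0, 0,-0.0002,0.010,0.0010,0]'|grep force; python3 f.py 4
```

```text
contact_force: [-1.5, -0.2, 4.6]
t 29.67 F [-1.29 -0.13  4.55] sd [0.24 0.24 0.5 ] T [-0.434  0.286 -0.021] pos [0.43451 0.1405  0.10993] gap 0.0335 R [ 2.e-04  1.e-04 -1.e+00]
```

```bash
python3 -m pendant '[0,0,0.002,0,0, 0,0,0.004,0,0, 0,0,0.006,0,0, 0,-0.0001,0.008,0,0, 0,-0.0001,0.010,0,0, 0,-0.0001,0.010,0,0, 0,-0.0001,0.010,0,0, 0,-0.0001,0.010,0,0]'|grep force; python3 f.py 4
```

```text
contact_force: [-0.6, -0.3, 3.5]
t 30.53 F [-0.64  0.23  4.15] sd [0.1  0.36 0.44] T [-0.327  0.2   -0.017] pos [0.43443 0.1445  0.10993] gap 0.0331 R [ 2.e-04  1.e-04 -1.e+00]
```

```bash
python3 -m pendant '[0,0,0.002,-0.0001,0, 0,0,0.004,-0.0002,0, 0,0,0.006,-0.0002,0, 0,-0.0001,0.008,-0.0003,0, 0,-0.0001,0.010,-0.0004,0, 0,-0.0001,0.010,-0.0004,0, 0,-0.0001,0.010,-0.0004,0, 0,-0.0001,0.010,-0.0004,0]'|grep force; python3 f.py 4
```

```text
contact_force: [0.7, 2.1, 4.4]
t 31.4 F [-0.13  1.34  4.41] sd [0.53 0.61 0.1 ] T [-0.171  0.148  0.006] pos [0.4344  0.1485  0.10977] gap 0.0334 R [ 2.e-04  1.e-04 -1.e+00]
```

```bash
python3 -m pendant '[0,0,0.002,-0.0001,0, 0,0,0.004,-0.0003,0, 0,0,0.006,-0.0005,0, 0,-0.0001,0.008,-0.0007,0, 0,-0.0001,0.010,-0.0009,0, 0,-0.0001,0.010,-0.0009,0, 0,-0.0001,0.010,-0.0009,0, 0,-0.0001,0.010,-0.0009,0]'|grep force; python3 f.py 4
```

```text
contact_force: [-1.2, 1.2, 3.2]
t 32.27 F [-0.86  1.54  3.98] sd [0.25 0.25 0.6 ] T [-0.077  0.062 -0.006] pos [0.43433 0.15248 0.10941] gap 0.033 R [ 1.e-04  0.e+00 -1.e+00]
```

```bash
python3 -m pendant '[0,0,0.002,-0.0002,0, 0,0,0.004,-0.0005,0, 0,0,0.006,-0.0008,0, 0,-0.0001,0.008,-0.0011,0, 0,-0.0001,0.010,-0.0014,0, 0,-0.0001,0.010,-0.0014,0, 0,-0.0001,0.010,-0.0014,0, 0,-0.0001,0.010,-0.0014,0]'|grep force; python3 f.py 4
python3 - <<'E'
from h import *
p=ctrl.get_image("wrist"); cv2.imwrite("pics/w12.png",cv2.resize(p["image"][90:190,100:500],None,fx=2,fy=2,interpolation=2))
p=ctrl.get_image("scene"); cv2.imwrite("pics/s12.png",cv2.resize(p["image"][150:270,240:380],None,fx=5,fy=5,interpolation=2))
E
```

```text
contact_force: [0.1, -0.3, 4.5]
t 33.13 F [ 0.25 -0.07  4.66] sd [0.53 0.35 0.17] T [-0.429 -0.032  0.013] pos [0.43426 0.15632 0.10883] gap 0.0331 R [ 1.e-04 -1.e-04 -1.e+00]
```

View pics/w12.png

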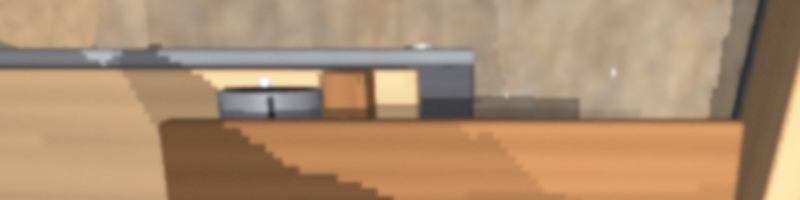

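View pics/s12.png

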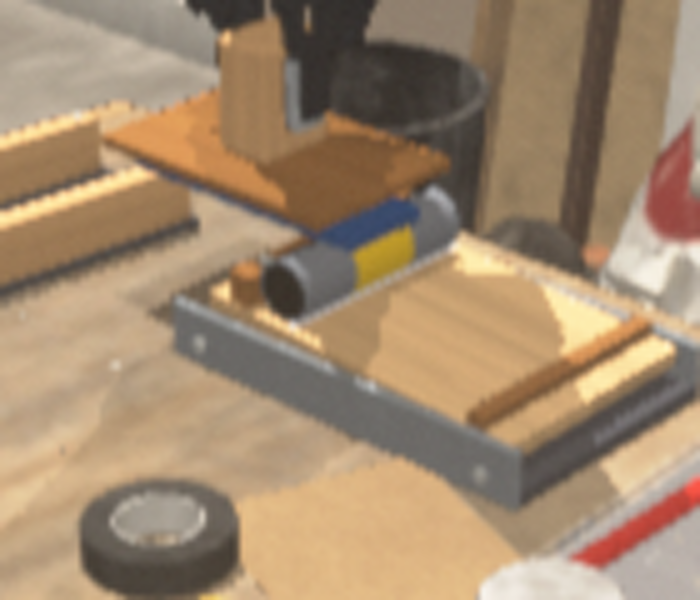

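The pipe lies between the ridge and the stop block (end cols 219–322, stop face at 322 in the zoom), parallel to the ridge. I'll nudge it slightly for firm seating, then lift.

```bash
python3 -m pendant '[0,0,0.002,0,0, 0,0,0.004,0,0, 0,0,0.005,0,0, 0,0,0.005,0,0, 0,0,0.005,0,0, 0,0,0.005,0,0, 0,0,0.005,0,0, 0,0,0.005,0,0]'|grep force; python3 f.py 4
```

```text
contact_force: [0.7, -2.0, 4.0]
t 34.1 F [ 0.66 -2.76  4.48] sd [0.49 0.52 0.59] T [-1.109 -0.166  0.054] pos [0.43419 0.15821 0.1088 ] gap 0.0335 R [-2.e-04 -3.e-04 -1.e+00]
```

Fy is −2.8 N with 7.8 N of pressure, so the pipe is firmly against the stop. Lifting off, gently at first.

```bash
python3 -m pendant '[0,0,0,0.003,0, 0,0,0,0.007,0, 0,0,0,0.015,0, 0,0,0,0.03,0, 0,0,0,0.06,0, 0,0,0,0.09,0, 0,0,0,0.12,0, 0,0,0,0.12,0]'; python3 f.py 4
python3 - <<'E'
from h import *
p=ctrl.get_image("wrist"); cv2.imwrite("pics/w13.png",p["image"])
p=ctrl.get_image("scene"); cv2.imwrite("pics/s13.png",cv2.resize(p["image"][110:270,200:380],None,fx=4,fy=4,interpolation=2))
E
```

```text
clock: 34.82
ee_pos: [0.4349, 0.159, 0.1588]
ee_rot: [[-0.007, 0.003, -1.0], [1.0, 0.002, -0.007], [0.002, -1.0, -0.003]]
contact_force: [0.3, -0.0, -3.5]
finger_gap: 0.0333
t 34.97 F [-0.01 -0.27 -3.9 ] sd [0.17 0.43 0.38] T [ 0.    -0.026 -0.018] pos [0.43453 0.15872 0.15762] gap 0.0331 R [ 1.e-04  2.e-04 -1.e+00]
```

View pics/s13.png

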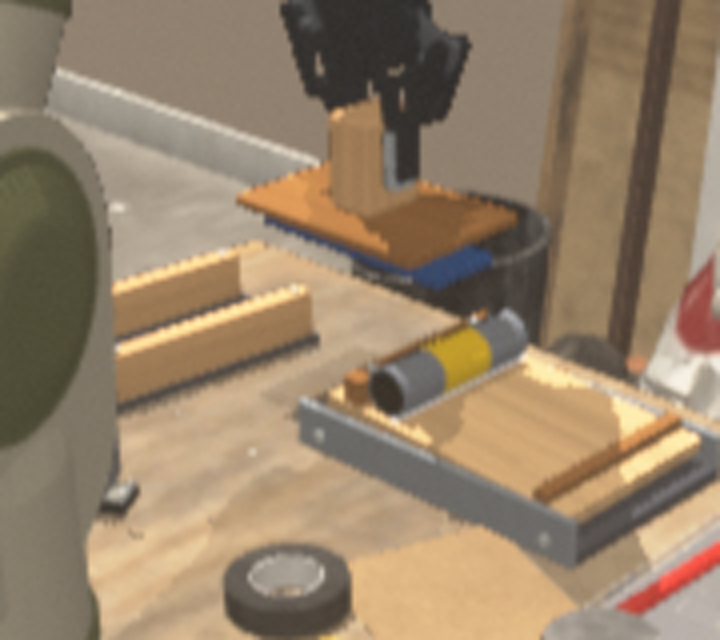

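The pipe stays seated in the notch. Now carrying the float back over the rack.

```bash
python3 -m pendant '[0,-0.005,0.02,0.02,-0.05, 0,-0.01,0.05,0.02,-0.11, 0,-0.015,0.08,0.02,-0.17, 0,-0.02,0.11,0.02,-0.23, 0,-0.03,0.14,0.02,-0.29, 0,-0.04,0.18,0.02,-0.35, 0,-0.05,0.22,0.02,-0.41, 0,-0.06,0.26,0.02,-0.47]' | head -2;  python3 -m pendant '[0,0,0.03,0,-0.06, 0,-0.01,0.06,0,-0.12, 0,-0.015,0.09,0,-0.18, 0,-0.02,0.12,0,-0.24, 0,-0.031,0.1415,0,-0.30, 0,-0.031,0.1415,0,-0.35, 0,-0.031,0.1415,0,-0.3705, 0,-0.031,0.1415,0,-0.3705]' | head -2
python3 f.py 3
python3 - <<'E'
from h import *
s=ctrl.state(); print(np.round(s["ee_rot"],3).tolist())
p=ctrl.get_image("wrist"); cv2.imwrite("pics/w14.png",p["image"]); K,W=cam(p,s); np.savez("w14.npz",K=K,W=W)
p=ctrl.get_image("top"); cv2.imwrite("pics/t14.png",cv2.resize(p["image"][130:290,140:400],None,fx=3,fy=3,interpolation=2))
E
```

```text
clock: 35.78
ee_pos: [0.4098, 0.263, 0.1642]
clock: 36.45
ee_pos: [0.3972, 0.3192, 0.1641]
t 36.55 F [ 0.44 -0.31 -3.3 ] sd [0.96 0.22 0.48] T [ 0.004  0.022 -0.003] pos [0.39739 0.3191  0.16421] gap 0.0334 R [-4.e-04 -1.e-03 -1.e+00]
[[0.995, -0.0, 0.101], [-0.101, -0.001, 0.995], [-0.0, -1.0, -0.001]]
```

View pics/w14.png

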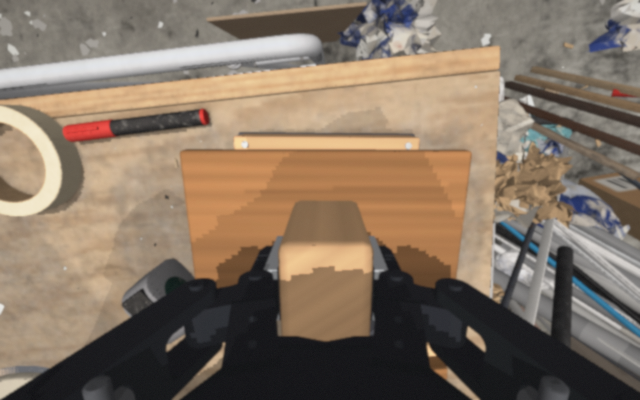

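View pics/t14.png

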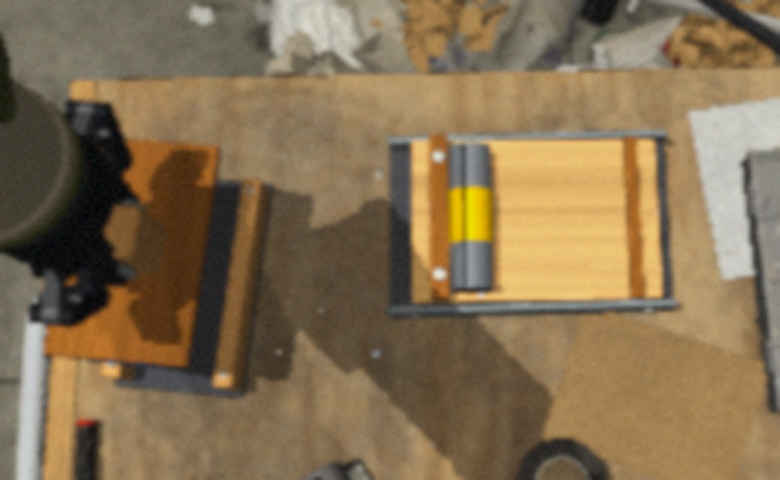

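The float is centred over the rack: far rail cols 235–417, plate 180–470. The top view has the pipe against the stop. Lowering now.

```bash
python3 -m pendant '[0,0.001,0,-0.04,0, 0,0.001,0,-0.08,0, 0,0.001,0,-0.12,0, 0,0.001,0,-0.16,0, 0,0.001,0,-0.19,0, 0,0.001,0,-0.22,0, 0,0.001,0,-0.235,0, 0,0.001,0,-0.235,0]' | grep -v rot; python3 f.py 3
python3 -m pendant '[0,0,0,-0.003,0, 0,0,0,-0.006,0, 0,0,0,-0.009,0, 0,0,0,-0.012,0, 0,0,0,-0.015,0, 0,0,0,-0.017,0, 0,0,0,-0.017,0, 0,0,0,-0.017,0]' | grep -v rot; python3 f.py 3
python3 - <<'E'
from h import *
p=ctrl.get_image("wrist"); cv2.imwrite("pics/w15.png",p["image"])
p=ctrl.get_image("scene"); cv2.imwrite("pics/s15.png",cv2.resize(p["image"][110:270,200:380],None,fx=4,fy=4,interpolation=2))
E
```

```text
clock: 37.37
ee_pos: [0.3981, 0.3185, 0.0698]
contact_force: [0.6, 0.6, -3.9]
finger_gap: 0.0337
t 37.47 F [ 0.26  0.27 -3.42] sd [0.63 0.36 0.38] T [-0.012 -0.03  -0.003] pos [0.3983  0.31868 0.07047] gap 0.0334 R [-1.e-04  0.e+00 -1.e+00]
clock: 38.18
ee_pos: [0.3982, 0.319, 0.064]
contact_force: [1.4, -0.0, -2.7]
finger_gap: 0.0335
t 38.28 F [ 0.36 -0.25 -3.09] sd [0.75 0.22 0.34] T [-0.029  0.003 -0.024] pos [0.39825 0.31899 0.06401] gap 0.0334 R [-0.e+00 -1.e-04 -1.e+00]
```

View pics/s15.png

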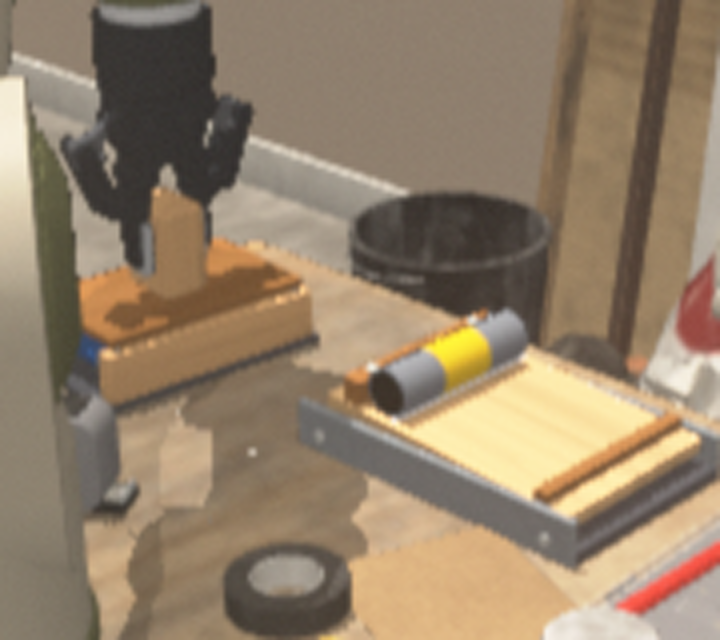

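View pics/w15.png

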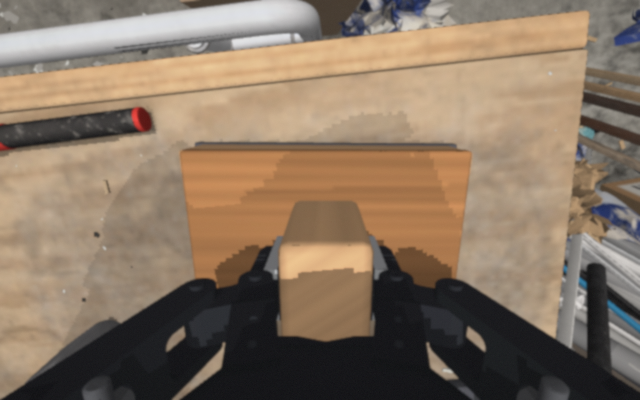

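Nearly down with no contact yet. I'll lower another ~2 mm and read the force.

```bash
python3 -m pendant '[0,0,0,-0.001,0, 0,0,0,-0.002,0, 0,0,0,-0.003,0, 0,0,0,-0.004,0, 0,0,0,-0.005,0, 0,0,0,-0.005,0, 0,0,0,-0.005,0, 0,0,0,-0.005,0]' | grep -v rot; python3 f.py 3
```

```text
clock: 39.1
ee_pos: [0.3982, 0.319, 0.0621]
contact_force: [-1.3, -1.0, -0.0]
finger_gap: 0.0335
t 39.2 F [-0.96 -0.66  0.08] sd [0.22 0.32 0.29] T [-0.059  0.042 -0.007] pos [0.39824 0.31899 0.06211] gap 0.0336 R [-0. -0. -1.]
```

The rails carry the full weight (Fz ≈ 0). Opening, then rising.

```bash
python3 -m pendant '[0.5,0,0,0,0, 0.8,0,0,0,0, 1,0,0,0,0, 1,0,0,0,0, 1,0,0,0,0, 1,0,0,0,0, 1,0,0,0,0, 1,0,0,0,0]' | grep -v rot; python3 -m pendant '[1,0,0,0.01,0, 1,0,0,0.05,0, 1,0,0,0.11,0, 1,0,0,0.18,0, 1,0,0,0.25,0, 1,0,0,0.32,0, 1,0,0,0.38,0, 1,0,0,0.38,0]' | grep -v rot
python3 - <<'E'
from h import *
s=ctrl.state()
p=ctrl.get_image("wrist"); cv2.imwrite("pics/w16.png",cv2.resize(p["image"][80:280,180:480],None,fx=2.6,fy=2.6,interpolation=2)); K,W=cam(p,s); np.savez("w16.npz",K=K,W=W)
p=ctrl.get_image("top"); cv2.imwrite("pics/t16.png",cv2.resize(p["image"][130:290,140:490],None,fx=2.25,fy=2.25,interpolation=2))
E
```

```text
clock: 39.92
ee_pos: [0.3983, 0.319, 0.062]
contact_force: [-0.1, 0.6, -0.1]
finger_gap: 0.0854
clock: 40.58
ee_pos: [0.3998, 0.3199, 0.2183]
contact_force: [-0.0, 0.7, 1.7]
finger_gap: 0.0851
```

View pics/w16.png

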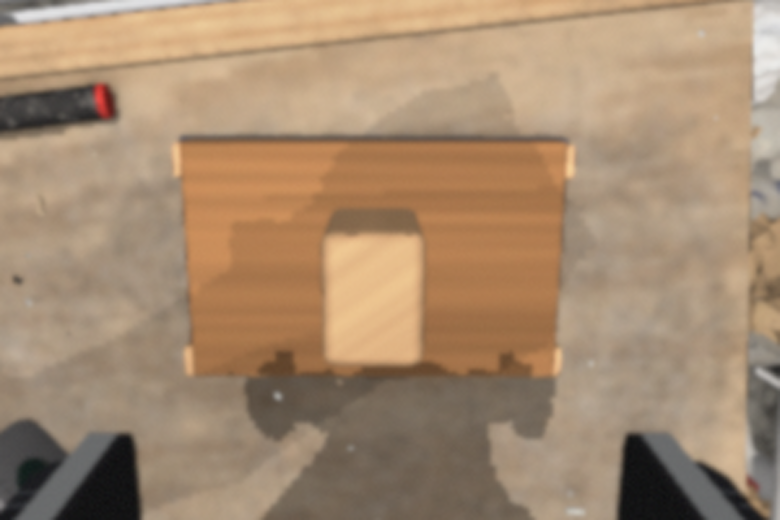

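View pics/t16.png

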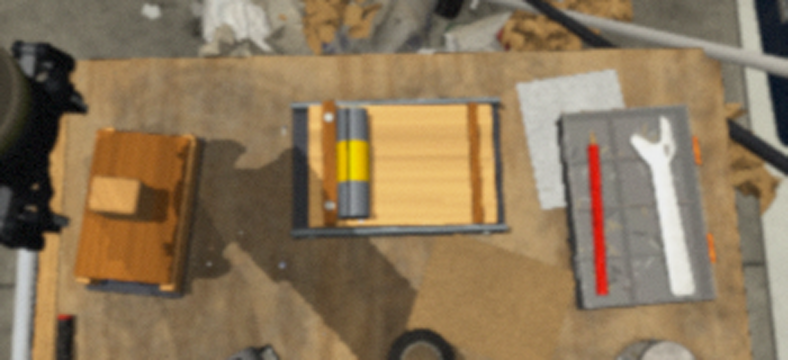

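The float lies centred and flat on the rails, with equal rail ends showing on both sides. The pipe is in the notch against the stop, and the pencil and spanner are where they were. Handing in.

```bash
python3 -c "
from workcell import ctrl
print(ctrl.state()['clock'], ctrl.sign_off())"
```

```text
the job is handed in; nothing more can be done
40.6833 None
```

I rolled the pipe up the board, over the ridge and into the notch, put the float back on its rack, and handed the job in at 40.7 s. The sign-off gave no verdict.

**Rolling:** Wrist readings gave about 6 to 9 N of pressing force all the way, worked out as the reading minus the roughly −3.4 N no-contact baseline (noise about ±0.5 N). I only read the force between moves, so a brief spike inside a move would not show. The slope came out at about 4.3°. At the stop the force along the roll reached −2.8 N, with about 8 N still on top.

**Last checks:**
- **Pipe:** it lies in the notch against the stop block, parallel to the ridge by eye. I made no final numeric measurement of its position.
- **Float:** it is released and flat on the rails, and equal lengths of rail show at both ends.
- **Spanner and pencil:** they look unmoved in the top view.
- **Gripper:** it is open and clear, 0.22 m up.

**What disagreed:**
- **Pipe position mid-roll:** the near end of the pipe measured 2 to 3 mm behind the no-slip estimate. The likely causes are a small start-position error and a slight turn of the pipe; afterwards it looked straight.
- **Sideways force:** it wandered by about ±2 N along the way. I corrected it by shifting the float's sideways path.

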